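# Lock the desk shelf with its jam nut and reload it

## Robot

A 7-joint arm with a two-finger parallel gripper is mounted at the origin on a cart in front of the work surface, level with it; the furniture and walls round the work are solid. World frame = base frame: x ahead of the robot, y to its left, z up, the work surface at z = 0. Lengths are in m, angles in rad, forces in N, time in s.
With the tool pointing down it reaches from about 0.4 to 0.85 m from the base axis. Payload 4.5 kg.
Tool frame: the origin (TCP) lies at the very end of the fingers, on their centre line; the grasp point (between the pads) lies 19 mm behind it (tcp_to_grasp is the z of the grasp point in the tool frame, in m); z points along the fingers, y is the line along which they close (so a half turn about z gives the same grasp; the last joint's range is limited). The gripper opens to 88 mm and grips with 3 to 60 N. Pads are 18 mm wide; open, the fingers measure 123 mm over their backs; the gripper's body (75 mm by 187 mm) begins 45 mm behind the grasp point.
Start: joints at [-1.13, 0.689, -0.195, 1.565, 0.157, 0.902, -0.215], TCP at [0.247, 0.574, 0.239] pointing down, gripper open.
Joint ranges: [-3.01, 3.01], [-0.46, 2.08], [-1.47, 1.51], [0.13, 2.56], [-1, 4.14], [0.04, 2.09], [-2.66, 2.66]. Speed limits (rad/s): [2.57, 2.57, 3.14, 3.14, 3.14, 3.14, 3.14].

## Interface

Orientations are given as a unit quaternion [x, y, z, w].
In Python, from plant import * gives the robot as it stands. The module is installed in compiled form; this text tells all that it offers.
- The arm moves only by the shell command python3 -m jog 'ROWS' [OPENING] [FORCE]. ROWS is JSON, a list that holds one entry, the list of rows, each a list of 6 numbers: the shift along the tool's x, y, z in m, then the turn, a rotation vector about the tool's x, y, z in rad. In form: [[[dx, dy, dz, ax, ay, az], ...]]. A call has 1 to 12 rows; each row shifts and turns the commanded pose from where the row before left it, along the tool's axes as they then stand; what a row does not reach is not made up. A row lasts 1/8 s, in which the tool goes at most 62.5 mm and 10.7 degrees, less where a joint would pass 70% of its speed; a pose out of reach is approached as far as the arm can. A call with a gripper value outside its range is refused whole. OPENING is the finger opening in m, from 0 to 0.0881, set as the call begins (- or left out, the last holds). The fingers move at their own pace and stop on an object; FORCE is the grip in N (left out, the last holds). Time passes only in rows, so rows that do not move let the fingers close. It gives the time, the measured TCP pose, the force, the opening and the grip force at its end, in the units of the state.
- get_state(): the state, without advancing time (a new reading comes with each control period).
- snapshot(name): name is "scene" or "top" or "wrist"; returns a dict with "frame" (480x640x3 uint8, red, green, blue), "mtx" (3x3 intrinsics, pixels), "xyz" and "orientation" of the camera in the world; the wrist camera has in their place "mount" (4x4, takes a point from camera to tool coordinates, whose origin is the TCP and whose axes are the flange's). Camera axes: x right, y down, z forward; pixel columns grow to the right and rows downward; lengths in m; the calibration is good to about 2 mm. A picture is of the moment at which its call begins: read the wrist's pose just before it. There is no depth.
- finish_job(): hands the job in; it is judged then, once.
The state is a dict: "clock": time; "q": joint angles; "qd": joint speeds; "joint_torque": joint torques, N m; "tool_pos": TCP position; "eef_rot": TCP orientation; "contact_force": force on the tool from outside, world axes, zero at the start; "moment": the same for the moment, N m; "opening": opening from 0.0 (shut) to 1.0 (fully open); "finger_force": force on a finger pad.
Only numpy, scipy, OpenCV 4.12 (cv2) and the standard library are available. Lean on these libraries where they do the work, as an engineer would, in place of code of your own. Each camera call takes 0.05 s, during which the arm holds its last target. There are 200 camera calls.

## Task

The left-hand stud of the small plywood desk shelf is not locked yet: run its black wing nut down (clockwise from above) and tighten it firmly against the hex nut below it, without turning that hex nut, so that the two stay jammed. Only then put the storage box from the desk back on top of the one on the shelf, level and with its four feet down in the recesses of that box's lid. Leave the candle, the glue stick and the USB stick where they are.

Things in the scene. Friction and masses are not known exactly. Their poses are not given: they have to be found in the camera images.
- rack: Fixed desk shelf: two plywood boards 160 x 320 x 18 mm, one over the other, on two upright threaded steel studs. Origin: centre of its underside, on the desk; x across its depth (away from the robot), y along it to the left. Upper board's top z = 96 mm. Studs at y = +-130, x = 0, tops z = 170 mm, each with a hex nut and a black wing nut over the board; at -130 the two are already jammed.
- wing_nut: Wing nut to tighten, on the left stud. Origin: on the stud axis, underside of its round collar (27 mm across, 12 mm high); this frame sinks but does not turn with it. It moves only along its thread: clockwise from above lowers it, 12 mm a turn, and it stays where left. 0.15 N m turns it until the collar meets the hex nut (origin z = 115 mm in the rack's frame); firm is 0.3 to 0.6 N m.
- wing_nut_grip (a point): Middle of the wing nut's flat-sided bar, on the stud axis 24 mm above the nut's origin. The bar is 90 mm long along this point's x, 28 mm thick along y, and reaches 12 mm above and below the point; z up. At the start it is 5 to 9 mm above its jammed height (139 mm in the rack's frame); the stud's end sticks out above it.
- wing_nut_turn (a joint): Turn of the wing nut about the stud in rad, growing clockwise from above as it goes down (1.9 mm per rad); 0 where its collar just meets the hex nut, -2.6 to -4.6 at the start. Past 0 the nuts press on one another and the torque climbs: about 0.23 N m at 0.3, 0.35 N m at 0.8, 0.55 N m at 1.5 rad; let go, it springs back a little and holds (from 0.8 to about 0.6; from 1.5 to about 0.5 to 0.8).
- set_nut: Steel hex nut below the wing nut, 34 mm across flats, 16 mm high, screwed tight on the washer of the upper board; top at z = 115 mm in the rack's frame. Origin: centre of its underside; x parallel to the rack's x as it was set. It turns only under more than 1.5 N m and must not be turned.
- box: Storage box on the desk, to be stacked: grey tub with a fixed white lid, 130 mm (x) x 60 mm (y), 52 mm high with feet, 0.17 to 0.35 kg. Origin: middle of the plane of its feet's undersides; z up. Four round tapered feet, 14 mm across, 5 mm high, at x = +-49, y = +-14.5 mm. Flat long sides from 5 to 52 mm above the origin.
- lower_box: Same kind of box, 0.36 to 0.6 kg, standing loose on the shelf's upper board, long side across it. Origin and axes as for the other. Its lid's top, 52 mm above its origin, has four square recesses 20 mm wide, 6 mm deep, at x = +-49, y = +-14.5 mm for the feet of the upper box, whose origin then stands 47 mm above this one; either way round.
- candle: Two-tone pillar candle, 67 mm across, 79 mm high, standing on the desk at the right. Origin: centre of its underside. Not to be moved. (The fixed desk lamp stands behind it; its head hangs 0.46 m over the desk behind the shelf's right half, at x = 0.69 m and beyond: carry the box past in front of it.)
- usb_stick: Black USB stick, 52 x 18 x 9 mm, lying on the desk at the left. Origin: centre of its underside. Not to be moved.
- glue_stick: Glue stick standing on the desk at the left, 26 mm across, 87 mm high. Origin: centre of its underside. Not to be moved.

How it is judged:
On the way, in this order (a step that is already met when the one before it is completed fails the run):
1. the wing nut is run down and tight against the hex nut (contact force between wing_nut and set_nut above 40 N), for 0.3 s.
2. the storage box stands on the shelf's box with its feet in the recesses of the lid (horizontal distance between box and lower_box below 0.006 m and z of box in the frame of lower_box between 0.043 and 0.0495 m and angle between the x axis of box and the x axis of lower_box, either way round below 0.1 rad and angle between box's own z axis and vertical below 0.04 rad), for 0.3 s.
At the end, for the whole second after the job is handed in: The wing nut still presses on the hex nut with over 40 N; the box stands level (0.04 rad) on the lower box, its feet in the recesses (origins within 6 mm sideways, box origin 43 to 49.5 mm above the other's, sides parallel to 0.1 rad), at rest; the lower box stands on the shelf (all of step 2 and contact force between wing_nut and set_nut above 40 N and z of lower_box in the frame of rack between 0.092 and 0.1 m and linear speed of box below 0.02 m/s); the robot touches nothing.
It fails at once if the hex nut is turned by more than 0.25 rad (angle between the x axis of set_nut and the x axis of rack, either way round above 0.25 rad).
It fails at once if the candle, glue stick or USB stick is moved by more than 30 mm (distance of any of candle, glue_stick, usb_stick from where it was at the start of the episode above 0.03 m).
It also fails if it takes over 61 s, if anything falls off the work surface, if the arm or the gripper's body presses on something with over 40 N, if the wrist force passes 120 N, or if a joint passes its speed limit or range.

## Working session

There is one attempt and no reset: what is moved stays moved. The work goes in short steps, Python scripts to look and compute and a shell command to move; the robot and the scene stay as the last step left them, time stands still between calls to the robot, and variables do not carry over. Pictures are saved under pics/ and viewed, at most 11 in all, crops included, and the job is handed in when it is done.

```bash
mkdir -p pics; cat > h.py <<'E'
from plant import *
import numpy as np, cv2
from scipy.spatial.transform import Rotation as R
def cam(name):
    s=get_state(); d=snapshot(name); d['s']=s
    K=np.array(d['mtx'])
    if name=='wrist':
        T=np.eye(4);T[:3,:3]=R.from_quat(s['eef_rot']).as_matrix();T[:3,3]=s['tool_pos']
        M=T@np.array(d['mount'])
    else:
        M=np.eye(4);o=np.array(d['orientation']);M[:3,:3]=R.from_quat(o).as_matrix() if o.size==4 else o.reshape(3,3);M[:3,3]=d['xyz']
    d['M']=M;d['K']=K
    return d
def onz(d,uv,z):
    r=d['M'][:3,:3]@np.linalg.solve(d['K'],[uv[0],uv[1],1]);o=d['M'][:3,3]
    return o+r*(z-o[2])/r[2]
def proj(d,p):
    c=np.linalg.inv(d['M'])@np.append(p,1);u=d['K']@c[:3];return u[:2]/u[2]
def save(d,n): cv2.imwrite('pics/'+n+'.png',cv2.cvtColor(d['frame'],cv2.COLOR_RGB2BGR))
E
python3 - <<'E'
from h import *
for n in('scene','top'):
    d=cam(n);save(d,n+'0');print(n,d['K'].tolist(),np.round(d['M'],3).tolist())
s=get_state();print({k:np.round(v,3).tolist() for k,v in s.items()})
E
```

```text
scene [[623.6417649632455, 0.0, 321.1311263722537], [0.0, 623.6417649632455, 236.85163472614596], [0.0, 0.0, 1.0]] [[-0.82, -0.254, 0.513, -0.154], [-0.573, 0.349, -0.742, 1.136], [0.009, -0.902, -0.432, 0.731], [0.0, 0.0, 0.0, 1.0]]
top [[547.567138302701, 0.0, 319.0002350261114], [0.0, 547.567138302701, 230.51609569717914], [0.0, 0.0, 1.0]] [[-0.42, -0.853, 0.309, 0.227], [-0.907, 0.394, -0.147, 0.238], [0.004, -0.343, -0.939, 1.268], [0.0, 0.0, 0.0, 1.0]]
{'clock': 0.1, 'q': [-1.13, 0.69, -0.195, 1.566, 0.157, 0.903, -0.215], 'qd': [-0.0, -0.001, -0.001, -0.002, 0.0, -0.001, -0.0], 'joint_torque': [-0.003, -52.85, -1.272, -15.384, -0.053, 0.002, 0.0], 'tool_pos': [0.247, 0.573, 0.238], 'eef_rot': [0.202, 0.979, -0.001, -0.0], 'contact_force': [-0.623, 0.854, 0.11], 'moment': [-0.009, 0.029, -0.005], 'finger_force': 0.0, 'opening': 0.998}
```

View pics/top0.png

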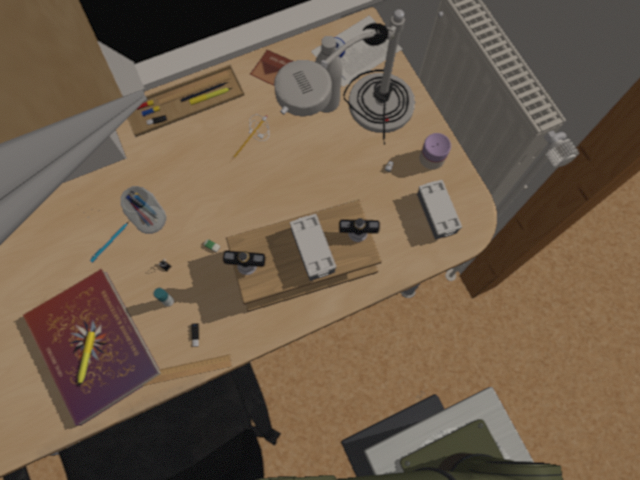

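View pics/scene0.png

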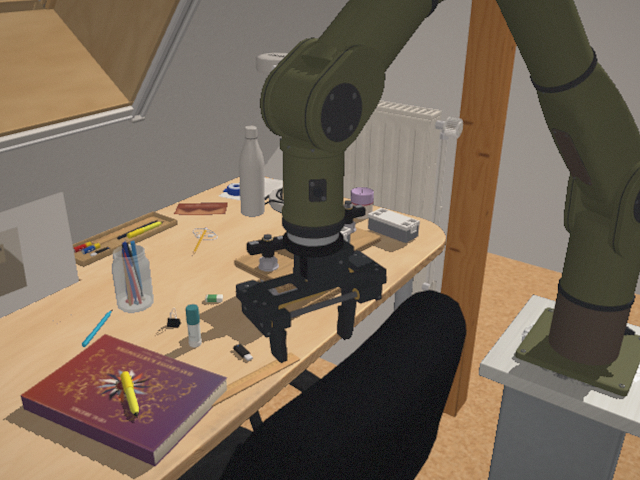

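The top view shows the rack with its left wing nut at about (244,259), the right one at (360,227), the lower box at (312,247), the box to stack at (438,208), the glue stick at (163,297), the USB stick at (195,335) and the candle at (435,150). The scene view shows the gripper in front of the rack, so it is of little use for measuring now.

```bash
python3 - <<'E'
from h import *
d=cam('top');f=d['frame'];hsv=cv2.cvtColor(f,cv2.COLOR_RGB2HSV)
def blobs(m,x0,y0,x1,y1,z,name):
    mm=np.zeros_like(m);mm[y0:y1,x0:x1]=m[y0:y1,x0:x1]
    cs,_=cv2.findContours(mm,cv2.RETR_EXTERNAL,cv2.CHAIN_APPROX_NONE)
    c=max(cs,key=cv2.contourArea);r=cv2.minAreaRect(c)
    P=np.array([onz(d,p,z)[:2] for p in cv2.boxPoints(r)])
    W=np.array([onz(d,p[0],z)[:2] for p in c],np.float32); rw=cv2.minAreaRect(W)
    print(name,np.round(r[0],1),'world',np.round(rw[0],4),np.round(rw[1],4),round(rw[2],1))
white=((hsv[...,1]<40)&(hsv[...,2]>140)).astype(np.uint8)
blobs(white,410,170,470,245,0.052,'box')
blobs(white,280,205,345,285,0.148,'lower')
blk=((hsv[...,2]<60)).astype(np.uint8)
blobs(blk,215,240,275,275,0.158,'wingL')
blobs(blk,330,210,390,245,0.151,'wingR')
wood=((hsv[...,0]>5)&(hsv[...,0]<25)&(hsv[...,1]>70)).astype(np.uint8)
for n,p,z in [('BL',(227,238),.096),('BR',(363,203),.096),('FR',(380,262),.096),('FL',(247,303),.096),('glue',(163,292),.087),('usb',(195,335),.009),('candle',(435,145),.079)]: print(n,np.round(onz(d,p,z)[:2],3))
c=f[190:320,200:480];cv2.imwrite('pics/c1.png',cv2.cvtColor(cv2.resize(c,None,fx=2.8,fy=2.8,interpolation=cv2.INTER_CUBIC),cv2.COLOR_RGB2BGR))
E
```

```text
box [440.4 205.8] world [ 0.5633 -0.245 ] [0.0573 0.1307] 81.9
lower [312.6 244.3] world [0.5741 0.0871] [0.0583 0.1331] 85.0
wingL [243.5 259.5] world [0.6008 0.2359] [0.0881 0.0329] 60.9
wingR [359. 227.] world [ 0.5662 -0.0203] [0.083  0.0372] 65.2
BL [0.684 0.25 ]
BR [ 0.632 -0.068]
FR [ 0.488 -0.039]
FL [0.527 0.266]
glue [0.629 0.425]
usb [0.53  0.404]
candle [ 0.702 -0.301]
```

View pics/c1.png

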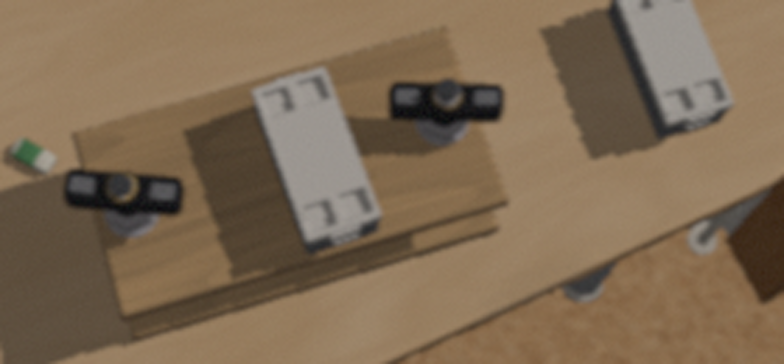

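The crop confirms the layout: the left bar at crop (122,191) runs along the picture's rows. From the masks the left stud is at about (0.601, 0.236) with the bar at about 61° and the rack yaw at about -8°. I'll move above the wing nut, then wind the wrist back so it has room to turn.

```bash
python3 -m jog '[[[-0.038,-0.014,0,0,0,0],[-0.038,-0.014,0,0,0,0],[-0.038,-0.014,0,0,0,0],[-0.038,-0.014,0,0,0,0],[-0.038,-0.014,0,0,0,0],[-0.038,-0.014,0,0,0,0],[-0.038,-0.014,0,0,0,0],[-0.038,-0.014,0,0,0,0],[-0.038,-0.014,0,0,0,0],[-0.038,-0.014,0,0,0,0],[-0.038,-0.014,0,0,0,0],[-0.038,-0.014,0,0,0,0]]]' 0.088 60
python3 -m jog '[[[0,0,0,0,0,-0.184],[0,0,0,0,0,-0.184],[0,0,0,0,0,-0.184],[0,0,0,0,0,-0.184],[0,0,0,0,0,-0.184],[0,0,0,0,0,-0.184],[0,0,0,0,0,-0.184],[0,0,0,0,0,-0.184],[0,0,0,0,0,0]]]'
python3 - <<'E'
from h import *
s=get_state();print(s['clock'],np.round(s['q'],3),np.round(s['tool_pos'],4),np.round(R.from_quat(s['eef_rot']).as_matrix(),3).tolist())
d=cam('wrist');save(d,'w1');print(np.round(d['mount'],3).tolist())
for z in(.15,.096):print(proj(d,[.601,.236,z]))
E
```

```text
clock: 1.65
tool_pos: [0.6003, 0.2382, 0.2384]
eef_rot: [0.202, 0.979, -0.0, -0.0]
contact_force: [0.4, 1.3, 0.1]
opening: 0.997
finger_force: 0.0
clock: 2.78
tool_pos: [0.5994, 0.239, 0.2382]
eef_rot: [-0.507, 0.862, 0.0, -0.0]
contact_force: [0.0, 0.1, 0.2]
opening: 0.996
finger_force: 0.0
2.775 [-0.117  0.781 -0.649  1.485  0.511  1.051  1.75 ] [0.5994 0.239  0.2382] [[-0.486, -0.874, -0.001], [-0.874, 0.486, 0.0], [0.0, 0.001, -1.0]]
[[-0.0, -0.965, -0.263, 0.069], [1.0, 0.0, -0.001, 0.001], [0.001, -0.263, 0.965, -0.147], [0.0, 0.0, 0.0, 1.0]]
[319.63128137 245.58097056]
[320.62534517 226.11808625]
```

View pics/w1.png

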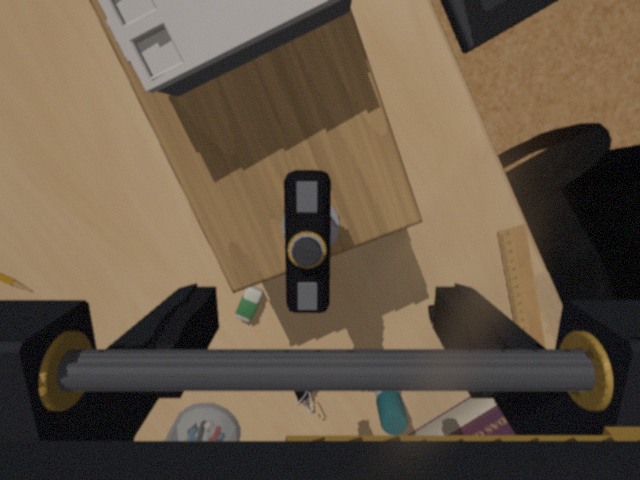

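The wrist view shows the bar nearly vertical in the picture from (307,171) to (308,312), and the stud end at (307,250). The yaw is right and the tool needs a small sideways correction, so I'll work that out.

```bash
python3 - <<'E'
from h import *
d=cam('wrist');t=np.array(d['s']['tool_pos']);A=R.from_quat(d['s']['eef_rot']).as_matrix()
f=d['frame'];m=(f.max(2)<70).astype(np.uint8);m[:150]=0;m[335:]=0;m[:,:270]=0;m[:,345:]=0
for r in range(180,310,12):
    c=np.where(m[r])[0];print(r,c.min(),c.max(),end=' ; ')
for p,z in [((307,250),.170),((307.5,171),.158),((307.5,312),.158),((307,171),.162),((307,312),.162)]:
    w=onz(d,p,z);print(z,np.round(w,4),'tool',np.round(A.T@(w-t),4))
E
```

```text
180 285 329 ; 192 284 329 ; 204 285 329 ; 216 285 330 ; 228 285 331 ; 240 286 330 ; 252 286 330 ; 264 286 329 ; 276 286 329 ; 288 286 329 ; 300 286 329 ; 0.17 [0.6057 0.23   0.17  ] tool [ 0.0048 -0.0099  0.0683]
0.158 [0.584  0.1919 0.158 ] tool [ 0.0486 -0.0096  0.0803]
0.158 [0.6281 0.2686 0.158 ] tool [-0.0398 -0.0107  0.0803]
0.162 [0.584  0.1916 0.162 ] tool [ 0.049  -0.0097  0.0763]
0.162 [0.6273 0.2669 0.162 ] tool [-0.0379 -0.0108  0.0763]
```

```bash
python3 -m jog '[[[0.0045,-0.010,0,0,0,0.01],[0,0,0.027,0,0,0],[0,0,0.027,0,0,0],[0,0,0.027,0,0,0],[0,0,0.027,0,0,0],[0,0,0,0,0,0]]]'
python3 -m jog '[[[0,0,0,0,0,0],[0,0,0,0,0,0],[0,0,0,0,0,0],[0,0,0,0,0,0]]]' 0 60
python3 - <<'E'
from h import *
s=get_state();print(np.round(s['q'],3),np.round(s['moment'],3),s['opening']*.0881)
E
```

```text
clock: 3.62
tool_pos: [0.6054, 0.2289, 0.1288]
eef_rot: [-0.503, 0.864, -0.0, -0.002]
contact_force: [0.1, 0.3, 0.4]
opening: 0.998
finger_force: 0.0
clock: 4.12
tool_pos: [0.6064, 0.2306, 0.1312]
eef_rot: [-0.503, 0.864, -0.0, 0.0]
contact_force: [-0.7, -0.3, 0.3]
opening: 0.569
finger_force: 0.0
[-0.134  0.905 -0.58   1.567  0.608  0.855  1.679] [0.04  0.059 0.024] 0.050099508972500914
```

Fingers are still closing.

```bash
python3 -m jog '[[[0,0,0,0,0,0],[0,0,0,0,0,0],[0,0,0,0,0,0],[0,0,0,0,0,0],[0,0,0,0,0,0]]]'
python3 -m jog '[[[0,0,0.0003,0,0,0.17],[0,0,0.0003,0,0,0.17],[0,0,0.0003,0,0,0.17],[0,0,0.0003,0,0,0.17],[0,0,0.0003,0,0,0.17],[0,0,0.0003,0,0,0.17]]]'
python3 - <<'E'
from h import *
s=get_state();print(np.round(s['q'],3),np.round(s['moment'],3),s['opening']*.0881)
E
```

```text
clock: 4.75
tool_pos: [0.6071, 0.23, 0.1308]
eef_rot: [-0.503, 0.864, -0.001, 0.001]
contact_force: [3.8, -2.4, -0.3]
opening: 0.315
finger_force: 59.8
clock: 5.5
tool_pos: [0.606, 0.2319, 0.1289]
eef_rot: [-0.015, 1.0, 0.001, 0.0]
contact_force: [2.5, -0.2, -2.3]
opening: 0.31
finger_force: 59.9
[-0.271  0.865 -0.311  1.577  0.345  0.753  0.869] [ 0.356 -0.456  0.196] 0.02727550014484296
```

```bash
python3 -m jog '[[[0,0,0.0003,0,0,0.17],[0,0,0.0003,0,0,0.17],[0,0,0.0003,0,0,0.17],[0,0,0.0003,0,0,0.17],[0,0,0.0003,0,0,0.17],[0,0,0.0003,0,0,0.17],[0,0,0.0003,0,0,0.17],[0,0,0.0003,0,0,0.17],[0,0,0,0,0,0]]]'
python3 - <<'E'
from h import *
s=get_state();print(np.round(s['q'],3),np.round(s['moment'],3),s['opening']*.0881)
E
```

```text
clock: 6.62
tool_pos: [0.6078, 0.234, 0.1264]
eef_rot: [0.615, 0.789, 0.003, 0.0]
contact_force: [6.3, 3.8, -5.4]
opening: 0.31
finger_force: 59.8
[-0.469  0.858  0.06   1.587 -0.074  0.692 -0.127] [ 0.683 -1.397 -0.069] 0.027290818214905675
```

```bash
python3 -m jog '[[[-0.0025,-0.001,0.001,0,0,0],[0,0,0.0004,0,0,0.17],[0,0,0.0004,0,0,0.17],[0,0,0.0004,0,0,0.17],[0,0,0,0,0,0]]]'
python3 - <<'E'
from h import *
s=get_state();print(np.round(s['q'],3),np.round(s['moment'],3),np.degrees(R.from_quat(s['eef_rot']).as_rotvec()))
E
python3 -m jog '[[[0,0,0.0004,0,0,0.17],[0,0,0.0004,0,0,0.17],[0,0,0.0004,0,0,0.17],[0,0,0,0,0,0]]]'
python3 - <<'E'
from h import *
s=get_state();print(np.round(s['q'],3),np.round(s['moment'],3),np.degrees(R.from_quat(s['eef_rot']).as_rotvec()))
E
```

```text
clock: 7.25
tool_pos: [0.6089, 0.2338, 0.1253]
eef_rot: [0.794, 0.608, 0.006, -0.001]
contact_force: [7.5, 6.7, -3.2]
opening: 0.312
finger_force: 59.9
[-0.539  0.869  0.197  1.594 -0.243  0.692 -0.487] [ 1.329 -1.486 -0.151] [-142.79100357 -109.46796941   -1.05239414]
clock: 7.75
tool_pos: [0.6098, 0.2332, 0.1243]
eef_rot: [0.921, 0.388, 0.006, -0.001]
contact_force: [8.3, 6.6, -0.2]
opening: 0.308
finger_force: 59.9
[-0.611  0.889  0.337  1.598 -0.408  0.712 -0.853] [ 1.181 -1.708 -0.116] [-165.72309671  -69.85192613   -1.10069768]
```

```bash
cat > st.py <<'E'
from h import *
s=get_state();A=R.from_quat(s['eef_rot']).as_matrix()
print('q',np.round(s['q'],3),'M',np.round(s['moment'],3),'yaw x',round(np.degrees(np.arctan2(A[1,0],A[0,0])),1),'tau7',round(s['joint_torque'][6],3))
E
python3 st.py
python3 -m jog '[[[0.001,-0.002,0.0004,0,0,0.17],[0,0,0.0004,0,0,0.17]]]';python3 st.py
python3 -m jog '[[[0,0,0.0004,0,0,0.17],[0,0,0.0004,0,0,0.17]]]';python3 st.py
```

```text
q [-0.611  0.889  0.337  1.598 -0.408  0.712 -0.853] M [ 1.181 -1.708 -0.116] yaw x 45.7 tau7 -0.139
clock: 8.0
tool_pos: [0.6102, 0.2327, 0.1237]
eef_rot: [0.974, 0.225, 0.006, -0.001]
contact_force: [10.4, 2.1, -2.5]
opening: 0.31
finger_force: 59.9
q [-0.659  0.907  0.433  1.601 -0.515  0.735 -1.106] M [ 0.237 -1.978  0.199] yaw x 26.0 tau7 0.87
clock: 8.25
tool_pos: [0.6104, 0.232, 0.123]
eef_rot: [0.998, 0.056, 0.006, -0.001]
contact_force: [10.8, 1.3, -0.7]
opening: 0.311
finger_force: 59.9
q [-0.702  0.929  0.526  1.604 -0.617  0.766 -1.359] M [-0.    -2.01   0.171] yaw x 6.4 tau7 0.903
```

```bash

python3 -m jog '[[[0,-0.002,0.0004,0,0,0.17],[0,0,0.0004,0,0,0.17]]]';python3 st.py
python3 -m jog '[[[0,0,0.0004,0,0,0.17],[0,0,0.0003,0,0,0.17]]]';python3 st.py
```

```text
clock: 8.5
tool_pos: [0.6103, 0.2313, 0.1224]
eef_rot: [0.993, -0.114, 0.006, -0.0]
contact_force: [10.3, -2.8, 1.2]
opening: 0.309
finger_force: 59.9
q [-0.745  0.956  0.62   1.607 -0.711  0.803 -1.621] M [-0.782 -1.897  0.246] yaw x -13.1 tau7 0.851
clock: 8.75
tool_pos: [0.6101, 0.2306, 0.122]
eef_rot: [0.96, -0.28, 0.006, -0.001]
contact_force: [10.1, -4.2, 2.3]
opening: 0.312
finger_force: 60.1
q [-0.783  0.984  0.708  1.61  -0.799  0.846 -1.888] M [-0.994 -1.611  0.585] yaw x -32.5 tau7 0.489
```

```bash

python3 -m jog '[[[0,0,0,0,0,0]]]';python3 st.py
python3 -m jog '[[[0,0,0,0,0,0]]]';python3 st.py
```

```text
clock: 8.88
tool_pos: [0.61, 0.2306, 0.1219]
eef_rot: [0.96, -0.279, 0.006, -0.001]
contact_force: [8.9, -3.0, 3.0]
opening: 0.312
finger_force: 60.0
q [-0.783  0.984  0.708  1.61  -0.799  0.846 -1.885] M [-0.702 -1.611 -0.168] yaw x -32.4 tau7 -0.112
clock: 9.0
tool_pos: [0.61, 0.2306, 0.122]
eef_rot: [0.96, -0.279, 0.006, -0.001]
contact_force: [9.7, -3.7, 2.6]
opening: 0.316
finger_force: 60.0
q [-0.782  0.984  0.707  1.61  -0.799  0.846 -1.885] M [-0.746 -1.614 -0.209] yaw x -32.4 tau7 0.199
```

```bash

python3 -m jog '[[[0,0,0.0003,0,0,0.15]]]';python3 st.py
python3 -m jog '[[[0,0,0.0003,0,0,0.15]]]';python3 st.py
python3 -m jog '[[[0,0,0.0003,0,0,0.15]]]';python3 st.py
```

```text
clock: 9.12
tool_pos: [0.6099, 0.2304, 0.1218]
eef_rot: [0.936, -0.351, 0.006, -0.001]
contact_force: [9.2, -4.7, 4.0]
opening: 0.308
finger_force: 60.2
q [-0.797  0.997  0.745  1.611 -0.835  0.867 -2.007] M [-0.985 -1.429  0.256] yaw x -41.1 tau7 1.046
clock: 9.25
tool_pos: [0.6096, 0.2301, 0.1216]
eef_rot: [0.907, -0.421, 0.005, -0.001]
contact_force: [8.7, -3.7, 4.3]
opening: 0.309
finger_force: 60.3
q [-0.812  1.011  0.783  1.613 -0.871  0.888 -2.13 ] M [-0.998 -1.228  0.268] yaw x -49.8 tau7 0.715
clock: 9.38
tool_pos: [0.6094, 0.2299, 0.1214]
eef_rot: [0.873, -0.488, 0.005, -0.001]
contact_force: [7.5, -5.8, 6.5]
opening: 0.308
finger_force: 60.2
q [-0.825  1.024  0.817  1.614 -0.901  0.908 -2.255] M [-1.079 -1.098  0.422] yaw x -58.4 tau7 0.684
```

```bash

python3 -m jog '[[[0,0,0.0001,0,0,0.15]]]';python3 st.py
python3 -m jog '[[[0,0,0.0001,0,0,0.15]]]';python3 st.py
python3 -m jog '[[[0,0,0,0,0,0]]]';python3 st.py
```

```text
clock: 9.5
tool_pos: [0.6091, 0.2298, 0.1213]
eef_rot: [0.834, -0.551, 0.005, -0.001]
contact_force: [7.8, -5.0, 5.4]
opening: 0.31
finger_force: 60.1
q [-0.835  1.035  0.843  1.615 -0.924  0.925 -2.387] M [-1.076 -0.971  0.487] yaw x -66.9 tau7 0.656
clock: 9.62
tool_pos: [0.6088, 0.2297, 0.1211]
eef_rot: [0.79, -0.612, 0.005, -0.002]
contact_force: [6.0, -5.4, 7.2]
opening: 0.31
finger_force: 60.3
q [-0.842  1.043  0.863  1.615 -0.942  0.938 -2.523] M [-1.068 -0.911  0.452] yaw x -75.5 tau7 0.723
clock: 9.75
tool_pos: [0.6088, 0.2297, 0.1211]
eef_rot: [0.791, -0.611, 0.005, -0.002]
contact_force: [7.0, -6.2, 6.3]
opening: 0.312
finger_force: 60.1
q [-0.842  1.043  0.863  1.616 -0.942  0.938 -2.52 ] M [-0.961 -0.958  0.121] yaw x -75.4 tau7 -0.474
```

```bash

python3 -m jog '[[[0,0,0,0,0,0],[0,0,0,0,0,0],[0,0,0,0,0,0],[0,0,0,0,0,0],[0,0,0,0,0,0],[0,0,0,0,0,0]]]' 0.088;python3 st.py
python3 -m jog '[[[0,0,-0.03,0,0,0],[0,0,-0.03,0,0,0],[0,0,-0.03,0,0,0],[0,0,-0.03,0,0,-0.1],[0,0,0,0,0,-0.1],[0,0,0,0,0,-0.1],[0,0,0,0,0,0]]]';python3 st.py
python3 - <<'E'
from h import *
d=cam('wrist');save(d,'w2')
E
```

```text
clock: 10.5
tool_pos: [0.6047, 0.232, 0.1188]
eef_rot: [0.792, -0.61, -0.0, 0.0]
contact_force: [0.9, 0.8, 0.2]
opening: 0.965
finger_force: 0.0
q [-0.843  1.044  0.858  1.618 -0.942  0.942 -2.52 ] M [ 0.103  0.08  -0.01 ] yaw x -75.2 tau7 0.0
clock: 11.38
tool_pos: [0.6048, 0.232, 0.2391]
eef_rot: [0.874, -0.486, -0.0, -0.0]
contact_force: [-0.2, 0.3, 0.0]
opening: 0.999
finger_force: 0.0
q [-0.861  0.889  0.912  1.522 -0.756  1.111 -2.367] M [0.071 0.122 0.046] yaw x -58.1 tau7 0.293
```

View pics/w2.png

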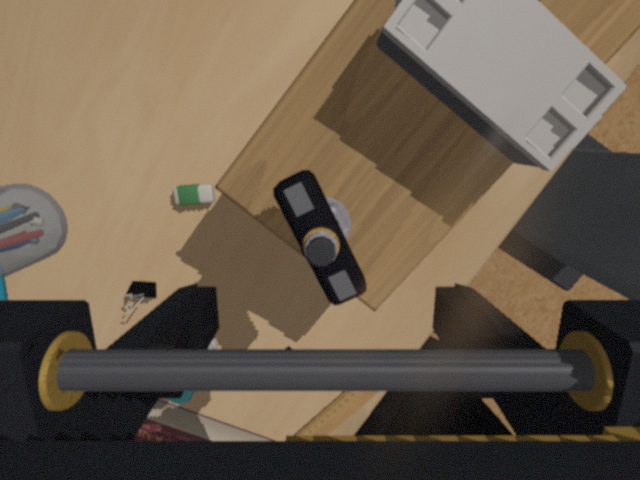

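The view shows the bar from (300,180) to (347,295), which puts it at a yaw of -36°. It was released at -75°, so it sprang back about 0.65 rad, in line with letting go near 1.3 rad past contact. It is jammed, so I'll go to the box.

```bash

python3 -m jog '[[[0,0,0,0,0,-0.175],[0,0,0,0,0,-0.175],[0,0,0,0,0,-0.175],[0,0,0,0,0,-0.175],[0,0,0,0,0,-0.174]]]'
python3 -m jog '[[[0.0025,0.048,0,0,0,0],[0.0025,0.048,0,0,0,0],[0.0025,0.048,0,0,0,0],[0.0025,0.048,0,0,0,0],[0.0025,0.048,0,0,0,0],[0.0025,0.048,0,0,0,0],[0.0025,0.048,0,0,0,0],[0.0025,0.048,0,0,0,0],[0.0025,0.048,0,0,0,0],[0.0025,0.046,0,0,0,0],[0,0,0,0,0,0]]]';python3 st.py
python3 - <<'E'
from h import *
d=cam('wrist');save(d,'w3')
E
```

```text
clock: 12.05
tool_pos: [0.6047, 0.2317, 0.2387]
eef_rot: [0.998, -0.068, -0.0, 0.0]
contact_force: [1.1, 0.1, 0.0]
opening: 0.999
finger_force: 0.0
clock: 13.42
tool_pos: [0.5614, -0.2504, 0.2393]
eef_rot: [0.997, -0.074, -0.0, 0.002]
contact_force: [0.6, 0.6, 0.3]
opening: 1.001
finger_force: 0.0
q [ 0.025  0.745  0.598  1.623 -0.492  0.928 -0.92 ] M [-0.004  0.19  -0.015] yaw x -8.5 tau7 0.163
```

View pics/w3.png

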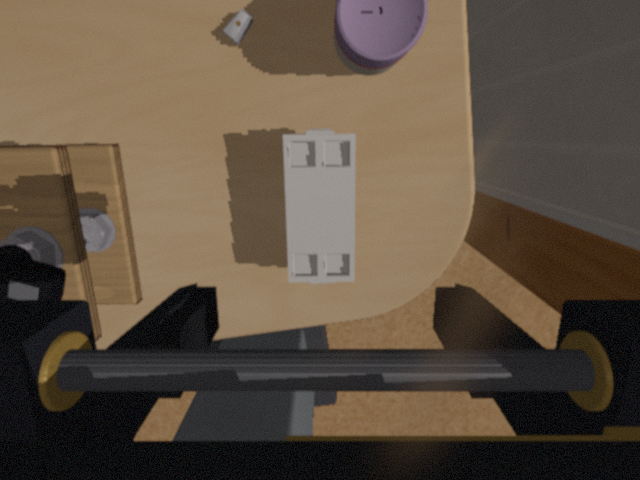

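The box lid shows as a quad (283,135), (355,134), (354,282), (289,283), nearly aligned with the tool.

```bash
python3 - <<'E'
from h import *
d=cam('wrist');t=np.array(d['s']['tool_pos']);A=R.from_quat(d['s']['eef_rot']).as_matrix()
P=np.array([A.T@(onz(d,p,.052)-t) for p in [(283,135),(355,134),(354,282),(289,283)]])
print(np.round(P,4),np.round(P.mean(0),4))
c=lambda a,b:np.degrees(np.arctan2(*(P[a]-P[b])[[1,0]]))
print(c(0,3),c(1,2))
E
```

```text
[[ 0.0662 -0.034   0.1868]
 [ 0.067   0.0254  0.1868]
 [-0.0633  0.0271  0.1869]
 [-0.0642 -0.0323  0.1868]] [ 0.0014 -0.0035  0.1868]
-0.7481462788577232 -0.7389108830515028
```

```bash

python3 -m jog '[[[0.0014,-0.0035,0.04,0,0,-0.013],[0,0,0.045,0,0,0],[0,0,0.045,0,0,0],[0,0,0.04,0,0,0],[0,0,0.03,0,0,0],[0,0,0.027,0,0,0],[0,0,0,0,0,0]]]' 
python3 -m jog '[[[0,0,0,0,0,0],[0,0,0,0,0,0],[0,0,0,0,0,0],[0,0,0,0,0,0],[0,0,0,0,0,0],[0,0,0,0,0,0]]]' 0 35; python3 st.py
```

```text
clock: 14.4
tool_pos: [0.5644, -0.2385, 0.0099]
eef_rot: [0.998, -0.062, -0.002, -0.002]
contact_force: [-0.4, 0.1, 0.4]
opening: 0.996
finger_force: 0.0
clock: 15.15
tool_pos: [0.5659, -0.2433, 0.0131]
eef_rot: [0.998, -0.064, 0.001, 0.001]
contact_force: [-0.2, -2.8, 6.2]
opening: 0.674
finger_force: 35.0
q [ 0.136  1.036  0.358  1.737 -0.686  0.494 -0.75 ] M [-0.596  0.258 -0.023] yaw x -7.3 tau7 0.008
```

```bash

python3 -m jog '[[[0,0,-0.015,0,0,0],[0,0,-0.03,0,0,0],[0,0,-0.04,0,0,0],[0,0,-0.04,0,0,0],[0,0,-0.04,0,0,0],[0,0,-0.04,0,0,0],[0,0,-0.04,0,0,0],[0,0,-0.01,0,0,0],[0,0,0,0,0,0]]]'; python3 st.py
python3 - <<'E'
from h import *
d=cam('wrist');save(d,'w4')
T=np.eye(4);T[:3,:3]=R.from_quat([.874,-.486,0,0]).as_matrix();T[:3,3]=[.6048,.232,.2391];d['M']=T@np.array(d['mount'])
P=np.array([onz(d,p,.148) for p in [(380,38),(548,168),(626,87)]])
print(np.round(P,4)); a=P[0]-P[1];b=P[2]-P[1]
print(np.linalg.norm(a),np.linalg.norm(b),np.degrees(np.arctan2(a[1],a[0])),np.degrees(np.arctan2(b[1],b[0])),'c',(P[0]+P[2])/2)
g=cv2.imread('pics/w2.png')[0:190,360:640];cv2.imwrite('pics/c2.png',cv2.resize(g,None,fx=2.5,fy=2.5,interpolation=cv2.INTER_CUBIC))
E
```

```text
clock: 16.27
tool_pos: [0.5647, -0.2406, 0.2663]
eef_rot: [0.998, -0.063, -0.001, -0.001]
contact_force: [0.5, -0.0, -3.4]
opening: 0.675
finger_force: 35.0
q [ 1.000e-03  7.160e-01  6.170e-01  1.591e+00 -4.730e-01  9.890e-01
 -9.300e-01] M [0.012 0.143 0.008] yaw x -7.2 tau7 -0.027
[[0.6407 0.1153 0.148 ]
 [0.5152 0.1209 0.148 ]
 [0.5073 0.0623 0.148 ]]
0.12563312012505254 0.05913778681947051 -2.5324881798133703 -97.73227628601353 c [0.57399183 0.08882278 0.148     ]
```

View pics/c2.png

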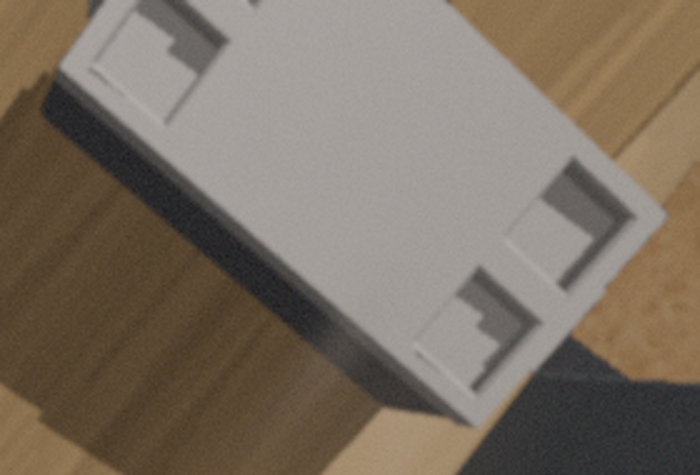

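View pics/w4.png

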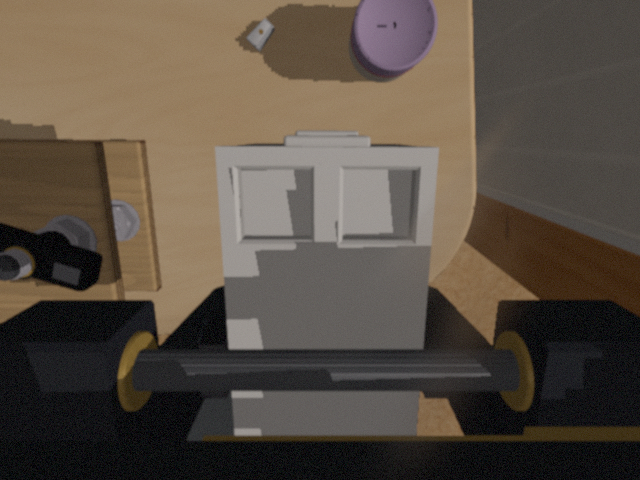

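The crop gives lower-box lid corners in the w2 picture at (385,28), (551,169.6) and (625.6,85). In w4 the held box's far lid edge runs from (218,148) to (440,148), level and parallel to the tool.

```bash

python3 - <<'E'
from h import *
d=cam('wrist');s=d['s'];t=np.array(s['tool_pos']);A=R.from_quat(s['eef_rot']).as_matrix();M0=d['M'].copy()
T=np.eye(4);T[:3,:3]=A;T[:3,3]=0;T=np.eye(4)
e=dict(d);e['M']=np.array(d['mount'])   # tool coordinates
H=np.array([onz(e,p,-.039) for p in [(218,148),(440,148)]]);print('held far edge tool',np.round(H,4))
hc=np.array([H[:,0].mean()-.065,H[:,1].mean()]);hy=np.arctan2(-(H[1]-H[0])[0],(H[1]-H[0])[1]);print('held centre',hc,'rot',hy)
T=np.eye(4);T[:3,:3]=R.from_quat([.874,-.486,0,0]).as_matrix();T[:3,3]=[.6048,.232,.2391];d['M']=T@np.array(d['mount'])
P=np.array([onz(d,p,.148) for p in [(384.8,28),(551.2,169.6),(625.6,85.2)]])
a=P[0]-P[1];b=P[2]-P[1]
print(np.linalg.norm(a),np.linalg.norm(b),np.degrees(np.arctan2(a[1],a[0])),np.degrees(np.arctan2(b[1],b[0]))+90,'c',(P[0]+P[2])/2)
c=(P[0]+P[2])/2
print('delta tool to lower centre',np.round(A.T@(c-t),4))
E
```

```text
held far edge tool [[ 0.0631 -0.0282 -0.039 ]
 [ 0.0631  0.0314 -0.039 ]]
held centre [-0.00189281  0.00163602] rot 0.00021515278338498674
0.12877051741694187 0.059103552487084245 -4.810661312582054 -4.686249128329393 c [0.57469817 0.08576203 0.148     ]
delta tool to lower centre [-0.0303 -0.3246  0.1181]
```

```bash

python3 -m jog '[[[-0.002,-0.015,0,0,0,0],[-0.003,-0.03,0,0,0,0],[-0.003,-0.036,0,0,0,0],[-0.003,-0.036,0,0,0,0],[-0.003,-0.036,0,0,0,0],[-0.003,-0.036,0,0,0,0],[-0.003,-0.036,0,0,0,0],[-0.003,-0.036,0,0,0,0],[-0.003,-0.036,0,0,0,0],[-0.002,-0.03,0,0,0,-0.043],[0,0,0,0,0,0],[0,0,0,0,0,0]]]'; python3 st.py
python3 - <<'E'
from h import *
s=get_state();A=R.from_quat(s['eef_rot']).as_matrix();print(np.round(A.T@(np.array([.5779,.0868,.2])-s['tool_pos']),4),np.round(A[:,2],4),s['contact_force'])
d=cam('wrist');save(d,'w5')
E
```

```text
clock: 17.88
tool_pos: [0.5778, 0.0861, 0.2663]
eef_rot: [0.999, -0.042, -0.001, 0.0]
contact_force: [1.2, -0.3, -2.8]
opening: 0.678
finger_force: 35.0
q [-0.594  0.687  0.668  1.684 -0.503  0.951 -1.391] M [-0.001  0.186 -0.033] yaw x -4.8 tau7 0.0
[ 0.0001 -0.0007  0.0663] [-1.5e-03 -7.0e-04 -1.0e+00] [ 1.19600761 -0.27448948 -2.77025708]
```

View pics/w5.png

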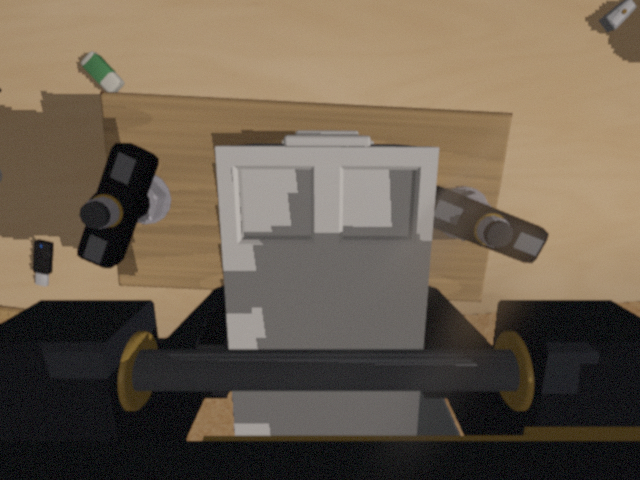

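The wrist view shows the held box (218–440 across) straight over the shelf between the two studs at (102,211) and (493,231), with the lower box hidden beneath it. I'll go down close above it.

```bash

python3 -m jog '[[[0,-0.0007,0.015,0,0,0],[0,0,0.025,0,0,0],[0,0,0.025,0,0,0],[0,0,0.02,0,0,0],[0,0,0.012,0,0,0],[0,0,0,0,0,0]]]'; python3 st.py
python3 - <<'E'
from h import *
s=get_state();A=R.from_quat(s['eef_rot']).as_matrix();print(np.round(A.T@(np.array([.5779,.0868,.156])-s['tool_pos']),4),np.round(A[:,2],4))
d=cam('scene');f=d['frame'];u=proj(d,[.576,.087,.15]).astype(int);print(u)
g=f[u[1]-70:u[1]+70,u[0]-95:u[0]+95];cv2.imwrite('pics/s2.png',cv2.cvtColor(cv2.resize(g,None,fx=4,fy=4,interpolation=cv2.INTER_CUBIC),cv2.COLOR_RGB2BGR))
E
```

```text
clock: 18.68
tool_pos: [0.5779, 0.0866, 0.1689]
eef_rot: [0.999, -0.042, -0.001, 0.0]
contact_force: [-0.2, 0.3, -2.8]
opening: 0.676
finger_force: 35.0
q [-0.54   0.802  0.567  1.78  -0.606  0.744 -1.304] M [-0.028  0.223 -0.015] yaw x -4.8 tau7 0.04
[-0.     -0.0002  0.0129] [-2.e-03 -3.e-04 -1.e+00]
[319 224]
```

View pics/s2.png

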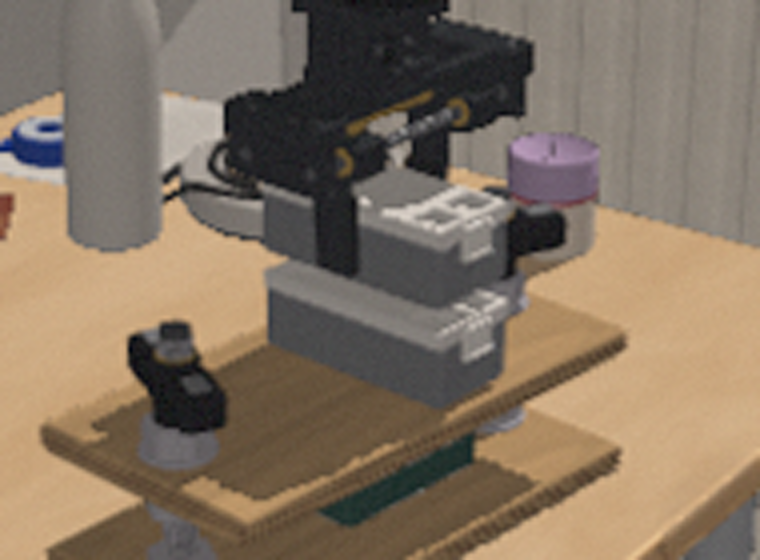

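The scene crop shows the two boxes aligned edge for edge, near corners at (450,305) and (440,400), and the wing nut's collar down on the hex nut at (180,430). Lowering the box now.

```bash

python3 -m jog '[[[0,0,0.004,0,0,0],[0,0,0.003,0,0,0],[0,0,0.002,0,0,0],[0,0,0,0,0,0]]]'
python3 -m jog '[[[0,0,0.0015,0,0,0],[0,0,0.0015,0,0,0],[0,0,0.001,0,0,0],[0,0,0,0,0,0]]]'; python3 st.py
```

```text
clock: 19.23
tool_pos: [0.5785, 0.0871, 0.1609]
eef_rot: [0.999, -0.042, -0.0, -0.0]
contact_force: [-0.6, -0.1, -3.0]
opening: 0.678
finger_force: 35.0
clock: 19.73
tool_pos: [0.5785, 0.087, 0.1568]
eef_rot: [0.999, -0.042, -0.0, -0.0]
contact_force: [1.1, 0.1, -3.0]
opening: 0.676
finger_force: 35.0
q [-0.532  0.817  0.552  1.788 -0.621  0.717 -1.293] M [0.023 0.102 0.08 ] yaw x -4.8 tau7 0.003
```

```bash

python3 -m jog '[[[0,0,0.001,0,0,0],[0,0,0.001,0,0,0],[0,0,0,0,0,0]]]'; python3 st.py
```

```text
clock: 20.1
tool_pos: [0.5787, 0.0869, 0.1562]
eef_rot: [0.999, -0.042, 0.0, -0.0]
contact_force: [-2.5, 1.0, 5.8]
opening: 0.676
finger_force: 35.0
q [-0.531  0.817  0.551  1.789 -0.623  0.714 -1.291] M [-0.05   0.765 -0.   ] yaw x -4.8 tau7 0.005
```

Seated: the load has come off at the expected height. Releasing and retreating upward.

```bash

python3 -m jog '[[[0,0,-0.0008,0,0,0],[0,0,0,0,0,0],[0,0,0,0,0,0],[0,0,0,0,0,0],[0,0,0,0,0,0]]]' 0.085
python3 -m jog '[[[0,0,-0.02,0,0,0],[0,0,-0.03,0,0,0],[0,0,-0.04,0,0,0],[0,0,-0.04,0,0,0],[0,0,-0.02,0,0,0],[0,0,0,0,0,0],[0,0,0,0,0,0]]]'; python3 st.py
python3 - <<'E'
from h import *
d=cam('wrist');save(d,'w6')
d=cam('scene');f=d['frame'];u=proj(d,[.576,.087,.15]).astype(int)
g=f[u[1]-70:u[1]+70,u[0]-95:u[0]+95];g=cv2.resize(g,(570,420),interpolation=cv2.INTER_CUBIC)
cv2.imwrite('pics/s3.png',cv2.cvtColor(g,cv2.COLOR_RGB2BGR))
E
```

```text
clock: 20.72
tool_pos: [0.5786, 0.087, 0.1556]
eef_rot: [0.999, -0.042, -0.0, 0.0]
contact_force: [1.1, -0.0, -1.3]
opening: 0.964
finger_force: 0.0
clock: 21.6
tool_pos: [0.5779, 0.0872, 0.3046]
eef_rot: [0.999, -0.042, -0.001, -0.0]
contact_force: [0.2, -0.3, -0.7]
opening: 0.963
finger_force: 0.0
q [-0.613  0.649  0.7    1.631 -0.469  1.038 -1.423] M [-0.003  0.081  0.004] yaw x -4.8 tau7 -0.0
```

View pics/s3.png

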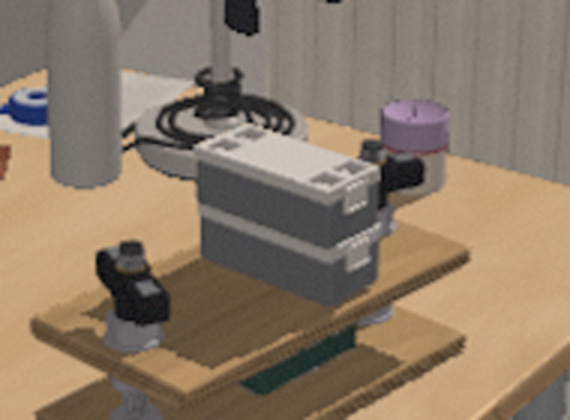

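The crop shows the box seated flush and level on the lower one at (290,210), with the wing nut down on the hex nut at (135,300).

```bash
python3 -c "
from plant import *
print(finish_job())"
```

```text
the job is handed in; nothing more can be done
None
```

I ran the left wing nut down and jammed it against the hex nut, then seated the box level on the shelf's box and handed the job in at about 22 s; no verdict came back. The jam is inferred from turning torque of about 0.45 N m and a springback of about 0.65 rad, because I had no direct reading of the 40 N contact force.

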